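# Feed a bike-frame blank through the guarded deburrer with the push stick

### The job

Take the slim orange push stick by its upright handle and use its nose to push the aluminium blank along the channel of the green deburring machine, in under the guard and right out of the far side, so that the whole blank lies on the outfeed, clear of the guard. Then draw the stick straight back until its nose is clear of the guard and leave it there, flat on its sole in the channel on the infeed bed. Never touch the blank with the gripper, and leave the wide blue paddle where it is.

Things in the scene. Friction and masses are not known exactly. Their poses are not given: they have to be found in the camera images.
- machine: Fixed deburrer. Origin on table under the green guard's middle, +y = feed direction, z up. Grey bed: top z=40 mm, x ±48, y -300 (infeed end) to +180 (yellow stop, 20 above bed). Fences 8 above bed leave a 60 wide channel at x=0. Guard: a tunnel at y -25 to +25, x ±63, opening 33 high above bed and channel-wide, top z=151, red button to 167. Motor on +x side, to x=173.
- blank_center (a point): Centre of the aluminium blank, a loose flat plate 46 (its x) by 90 (its y, along the channel) by 16 mm thick, two dark round marks on top, about 0.18 kg. It lies on the infeed bed in the channel, before the guard, and slides with ordinary friction. A dark steel plate elsewhere on the table is not meant.
- stick_grip (a point): Mid-handle of the slim orange push stick (about 0.16 kg), 55 mm above its flat sole, on which it lies; +y to the nose, z up. Handle: upright block 26 mm thick (x, pinch so from above), 50 long (y), top 86 above the sole's underside. Sole 14 thick, from y=-35 to the square nose end at y=+160; 36 wide under the handle, 28 at the nose. It and the blue paddle may lie in either of two places.
- paddle_grip (a point): Mid-handle of the blue push paddle, not to be used: same handle, 55 mm above its sole, but the sole is a plate 92 mm wide, too wide for the channel; +y to its nose, 160 mm away.
Not all that is in view belongs to the job. There is more than one size of the part that bears blank_center; the job needs the smaller.

How it is judged:
By the outcome, as a careful person would: the job done as asked, in the order asked, and still so for the second after the job is handed in, with the robot touching nothing.
It also fails if it takes over 48 s, if anything falls off the work surface, if the arm or the gripper's body presses on something with over 40 N, if the wrist force passes 120 N, or if a joint passes its speed limit or range.

### The arm

A 6-joint arm with a two-finger parallel gripper is mounted at the origin on the work surface. World frame = base frame: x ahead of the robot, y to its left, z up, the work surface at z = 0. Lengths are in m, angles in rad, forces in N, time in s.
With the tool pointing down it reaches from about 0.375 to 0.975 m from the base axis. Payload 3.8 kg.
Tool frame: the origin (TCP) lies between the finger pads; the fingertips stand 14 mm ahead of it and the grasp point (between the pads) lies 5 mm behind it; z points along the fingers, y is the line along which they close (so a half turn about z gives the same grasp; the last joint's range is limited). The gripper opens to 85 mm and grips with 20 to 120 N. Pads are 22 mm wide; open, the fingers measure 114 mm over their backs; the gripper's body (76 mm by 85 mm) begins 54 mm behind the grasp point. The pads swing forward as they close: fully open they stand 13 mm farther back than shut.
Start: joints at [1.311, 0.264, 1.604, -0, 1.274, -0.037], TCP at [0.149, 0.658, 0.245] pointing down, gripper open.
Joint ranges: [-2.63, 2.63], [-0.94, 2.18], [0.31, 2.57], [-1.31, 4.45], [0, 2.66], [-2.55, 2.55]. Speed limits (rad/s): [2.57, 2.57, 3.14, 3.14, 3.14, 3.14].

### API

Orientations are given as a unit quaternion [w, x, y, z].
In Python, from station import observe, get_image, get_calibration, order gives the robot as it stands.
- The arm moves only by the tool arm_command, never from a script. Its argument "deltas" is a list of rows, each an object with "dp": the shift along the world's x, y, z in m, a list of three; "delta_rot": the turn, a rotation vector about the world's x, y, z in rad, a list of three. In form: [{"dp": [dx, dy, dz], "delta_rot": [ax, ay, az]}, ...]. A call has 1 to 5 rows; each row shifts and turns the commanded pose from where the row before left it; what a row does not reach is not made up. A row lasts 1/8 s, in which the tool goes at most 62.5 mm and 10.7 degrees, less where a joint would pass 70% of its speed; a pose out of reach is approached as far as the arm can. A call with a gripper value outside its range is refused whole. "gripper" is the opening, from -1 (shut) to 1 (fully open), set as the call begins (left out, the last holds). The fingers move at their own pace and stop on an object; "grip_force" is the grip in N (left out, the last holds). Time passes only in rows, so rows that do not move let the fingers close. It gives the time, the measured TCP pose, the force, the opening and the grip force at its end, in the units of the state.
- observe(): the state, without advancing time (a new reading comes with each control period).
- get_image(name): name is "scene" or "top"; returns the picture (420x560x3 uint8, red, green, blue); there is no depth.
- get_calibration(name): a dict with "fx", "fy", "cx", "cy" (pixels), "R" (3x3) and "t" (3): a world point X has camera coordinates R X + t. Camera axes: x right, y down, z forward; pixel columns grow to the right and rows downward; lengths in m; the calibration is good to about 2 mm. A picture is of the moment at which its call begins. get_calibration takes no time and is no camera call.
- order.finish_job(): hands the job in; it is judged then, once.
The state is a dict: "time_s": time; "joint_positions": joint angles; "dq": joint speeds; "effort": joint torques, N m; "eef_pos": TCP position; "orientation": TCP orientation; "wrist_force": force on the tool from outside, world axes, zero at the start; "moment": the same for the moment, N m; "opening": opening from 0.0 (shut) to 1.0 (fully open); "gripper_force": force on a finger pad.
Only numpy, scipy, OpenCV 4.12 (cv2) and the standard library are available. Lean on these libraries where they do the work, as an engineer would, in place of code of your own. Each camera call takes 0.05 s, during which the arm holds its last target. There are 200 camera calls.

## Working session

There is one attempt and no reset: what is moved stays moved. The work goes in short steps, Python scripts to look and compute and a tool call to move; the robot and the scene stay as the last step left them, time stands still between calls to the robot, and variables do not carry over. Pictures are saved under pics/ and viewed, at most 10 in all, crops included, and the job is handed in when it is done.

Besides the shell and the picture viewer there is one more tool, called after ">>>" by a JSON object that holds its "name" and its "arguments", one argument or row to a line. arm_command: Moves the arm, as the interface text tells. Its arguments: {"type":"object","properties":{"deltas":{"type":"array","items":{"type":"object","properties":{"dp":{"type":"array","items":{"type":"number"}},"delta_rot":{"type":"array","items":{"type":"number"}}}}},"gripper":{"type":"number"},"grip_force":{"type":"number"}},"required":["deltas"]}

```bash
mkdir -p pics; python3 - <<'E'
from station import *
import cv2,json
for n in("scene","top"):
    cv2.imwrite(f"pics/{n}0.png",get_image(n)[:,:,::-1])
    c=get_calibration(n);print(n,{k:(v.tolist() if hasattr(v,'tolist') else v) for k,v in c.items()})
print(observe())
E
```

```text
scene {'fx': 465.67516954403146, 'fy': 465.67516954403146, 'cx': 285.07423588145787, 'cy': 213.30058572952976, 'R': [[0.5151447873070428, 0.8570824844614962, 0.005955076799718872], [0.7272552203357945, -0.43341495086077414, -0.53221360830468], [-0.45356994235147025, 0.2784979267421243, -0.8465891637598615]], 't': [-0.20277656200383054, -0.34961116622435207, 1.3713521662734895]}
top {'fx': 445.14384660645834, 'fy': 445.14384660645834, 'cx': 288.2255868621587, 'cy': 213.43190348923693, 'R': [[-0.0076638848254063216, -0.9999701093881611, -0.0010223500438984912], [-0.9950521544089564, 0.007727462921647062, -0.09905299754620929], [0.09905793696356534, 0.0002581608489358785, -0.9950816340770734]], 't': [-0.05778989554850312, 0.5154263927561838, 1.0744924304077905]}
{'time_s': 0.1, 'joint_positions': array([ 1.31109979e+00,  2.64672282e-01,  1.60527818e+00,  7.33444947e-06,
        1.27370725e+00, -3.69271909e-02]), 'dq': array([ 0.00156175, -0.00169603, -0.0038403 ,  0.00106117,  0.00424596,
        0.0015188 ]), 'effort': array([ 1.22108493e-03, -5.16708970e+01, -3.68591166e+01,  2.01728972e-05,
        6.26059715e-03, -4.31632850e-05]), 'eef_pos': array([0.14897823, 0.65768455, 0.24406823]), 'orientation': array([-1.56043090e-04,  1.11155509e-01,  9.93802489e-01, -1.02067987e-03]), 'wrist_force': array([ 0.61536566, -0.05991846, -0.80841784]), 'moment': array([0.02566674, 0.03376042, 0.05818728]), 'gripper_force': 0.0, 'opening': 0.9994555692298338}
```

View pics/scene0.png

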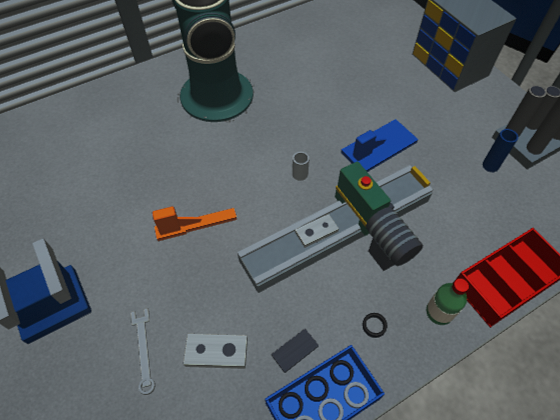

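View pics/top0.png

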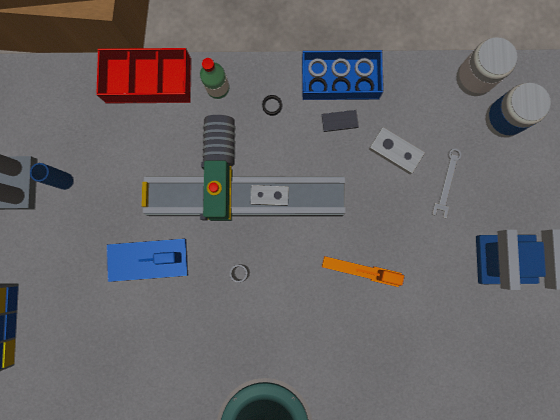

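Top view: the orange stick runs from its nose at (324,262) to the handle at about (390,276). The machine channel runs from x=345 (infeed) to x=145 (yellow stop) at row 196, and the guard is at (216,190).

Blank candidates:
- Small two-hole plate in the channel at (269,195). This fits: it lies in the channel before the guard and is the smaller size.
- Larger two-hole plate on the table at (397,150).
- Dark plate at (340,121).

The slim orange tool is the stick. The wide blue one at (147,259) is the paddle.

```bash
cat > h.py <<'E'
import numpy as np,cv2
from station import *
C={n:get_calibration(n) for n in("scene","top")}
def ray(n,uv,z):
    c=C[n];R=np.array(c["R"]);t=np.array(c["t"])
    d=R.T@np.array([(uv[0]-c["cx"])/c["fx"],(uv[1]-c["cy"])/c["fy"],1]);o=-R.T@t
    return o+d*(z-o[2])/d[2]
def proj(n,X):
    c=C[n];p=np.array(c["R"])@X+np.array(c["t"]);return np.array([c["fx"]*p[0]/p[2]+c["cx"],c["fy"]*p[1]/p[2]+c["cy"]])
def cen(m):
    k,l,s,c=cv2.connectedComponentsWithStats(m.astype(np.uint8));i=1+np.argmax(s[1:,4]);return c[i],s[i],l==i
E
python3 - <<'E'
from h import *
np.set_printoptions(precision=4,suppress=True)
for n in("top","scene"):
    im=cv2.imread(f"pics/{n}0.png");h=cv2.cvtColor(im,cv2.COLOR_BGR2HSV);H,S,V=cv2.split(h)
    o=(H>5)&(H<18)&(S>180)&(V>60)
    roi=np.zeros_like(o)
    if n=="top": roi[230:310,300:430]=1
    else: roi[190:250,130:260]=1
    c,s,m=cen(o&roi);print(n,"orange",c,s)
    ct=max(cv2.findContours(m.astype(np.uint8),0,1)[0],key=cv2.contourArea)
    ap=cv2.approxPolyDP(ct,1.5,True)[:,0];print(ap.tolist())
    if n=="top":
        print(cv2.minAreaRect(ct))
    y=(H>20)&(H<32)&(S>150)&(V>100); roi[:]=0
    if n=="top": roi[170:225,135:155]=1
    else: roi[160:195,400:440]=1
    c,s,m=cen(y&roi);print("stop",c,s,ray(n,c,.06))
    r=((H<6)|(H>174))&(S>150)&(V>80);roi[:]=0
    if n=="top": roi[175:205,200:230]=1
    else: roi[170:195,350:380]=1
    c,s,m=cen(r&roi);print("button",c,s,ray(n,c,.165))
    if n=="top":
        a=cv2.resize(im[165:225,130:360],None,fx=3.4,fy=3.4,interpolation=2);b=cv2.resize(im[245:295,310:420],None,fx=5,fy=5,interpolation=2)
        w=np.zeros((a.shape[0]+b.shape[0],max(a.shape[1],b.shape[1]),3),np.uint8);w[:a.shape[0],:a.shape[1]]=a;w[a.shape[0]:,:b.shape[1]]=b
        cv2.imwrite("pics/crop.png",w)
        g=cv2.cvtColor(im,cv2.COLOR_BGR2GRAY)
        print("col320",g[168:224,320].tolist());print("col160",g[168:224,160].tolist());print("row195",g[196,225:352].tolist())
E
```

```text
top orange [365.2288 271.4534] [322 257  82  30 966]
[[323, 260], [323, 267], [330, 267], [348, 273], [351, 272], [352, 274], [355, 273], [368, 277], [371, 280], [396, 286], [402, 283], [403, 275], [398, 272], [377, 267], [360, 266], [324, 257], [325, 260]]
((362.7353210449219, 270.558837890625), (82.21957397460938, 14.309601783752441), 14.03624439239502)
stop [143.7064 193.3394] [142 182   5  25 109] [0.5628 0.2854 0.06  ]
button [213.1364 186.8636] [209 183   9   9  66] [0.5603 0.1007 0.165 ]
col320 [114, 114, 116, 112, 115, 114, 115, 114, 103, 128, 135, 135, 133, 135, 114, 78, 104, 103, 105, 102, 103, 101, 102, 105, 103, 103, 103, 101, 102, 104, 104, 102, 103, 103, 102, 102, 103, 102, 103, 126, 136, 134, 133, 137, 135, 78, 109, 32, 83, 115, 113, 113, 114, 115, 114, 112]
col160 [113, 114, 114, 113, 115, 113, 114, 111, 101, 135, 132, 134, 131, 135, 113, 89, 102, 101, 103, 106, 106, 105, 106, 104, 103, 103, 104, 104, 104, 106, 105, 106, 105, 106, 104, 106, 105, 104, 107, 128, 134, 133, 132, 133, 135, 93, 112, 47, 99, 113, 117, 113, 113, 110, 112, 115]
row195 [67, 33, 35, 28, 65, 101,
[... 250 characters left out ...]
4, 143, 143, 145, 135, 94, 104, 106, 103, 103, 102, 103, 105, 104, 103, 104, 103, 102, 102, 102, 102, 103, 102, 101, 102, 104, 102, 102, 104, 105, 105, 104, 102, 103, 104, 103, 102, 102, 103, 103, 105, 102, 103, 105, 105, 106, 103, 104, 104, 103, 104, 104, 104, 104, 104, 104, 101, 104, 104, 105, 103, 103, 114, 113, 111, 111, 110, 110, 110]
scene orange [185.3788 221.3617] [ 153  207   83   33 1341]
[[153, 211], [157, 224], [155, 230], [158, 239], [217, 223], [217, 221], [221, 222], [224, 219], [235, 218], [233, 208], [199, 217], [177, 217], [173, 207]]
stop [420.3544 174.6076] [412 166  18  18  79] [0.5638 0.2851 0.06  ]
button [365.7586 179.8793] [361 176  10   8  58] [0.5623 0.1006 0.165 ]
```

View pics/crop.png

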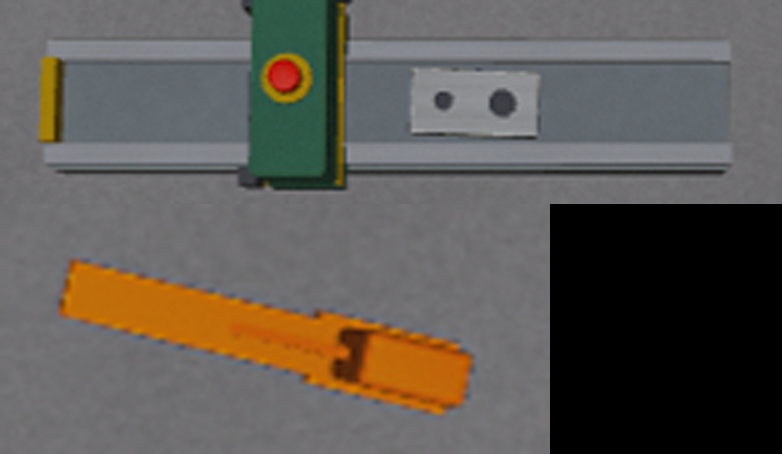

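The crop confirms both choices. The slim orange stick has its nose at the left and its handle top at about (371–471, 333–407) in the crop. The smaller blank lies in the channel between the guard and the infeed end.

```bash
python3 - <<'E'
from h import *
np.set_printoptions(precision=4,suppress=True)
for u in(320,160):
    a=ray("top",(u,176.5),.048);b=ray("top",(u,213),.048);print(u,a,b,(a+b)/2)
print("infeed",ray("top",(344.7,196),.04)); 
print("blank",[ray("top",(u,195),.056) for u in(250,287.7)],
 [ray("top",p,.056) for p in((130+410/3.4,165+68/3.4),(130+539/3.4,165+72/3.4),(130+537/3.4,165+138/3.4),(130+412/3.4,165+134/3.4))])
f=lambda x,y:(310+x/5,245+(y-204)/5)
H=np.array([ray("top",f(*p),.086) for p in((367,331),(471,354),(463,407),(358,383))]);print(H,H.mean(0))
N=[ray("top",f(*p),.014) for p in((73,260),(61,315))];print("nose",N,(N[0]+N[1])/2)
T=[ray("top",f(*p),.014) for p in((470,352),(442,413))];print("tail",T)
N2=[ray("scene",p,.014) for p in((233,208),(235.5,214))];print("nose scene",N2)
n=(N[0]+N[1])/2;d=n-H.mean(0);print("yaw",np.degrees(np.arctan2(d[1],d[0])),np.linalg.norm(d[:2]))
E
```

```text
320 [ 0.6027 -0.14    0.048 ] [ 0.5132 -0.1387  0.048 ] [ 0.5579 -0.1393  0.048 ]
160 [0.6058 0.2506 0.048 ] [0.5162 0.2487 0.048 ] [0.561  0.2496 0.048 ]
infeed [ 0.5553 -0.2003  0.04  ]
blank [array([0.5573, 0.0301, 0.056 ]), array([ 0.5566, -0.0608,  0.056 ])] [array([0.5817, 0.0287, 0.056 ]), array([ 0.5781, -0.063 ,  0.056 ]), array([ 0.5309, -0.0612,  0.056 ]), array([0.5345, 0.0273, 0.056 ])]
[[ 0.3753 -0.2801  0.086 ]
 [ 0.3644 -0.3277  0.086 ]
 [ 0.3403 -0.3232  0.086 ]
 [ 0.3516 -0.2753  0.086 ]] [ 0.3579 -0.3016  0.086 ]
nose [array([ 0.4091, -0.1509,  0.014 ]), array([ 0.3821, -0.1446,  0.014 ])] [ 0.3956 -0.1477  0.014 ]
tail [array([ 0.3625, -0.3457,  0.014 ]), array([ 0.3329, -0.331 ,  0.014 ])]
nose scene [array([ 0.3866, -0.1451,  0.014 ]), array([ 0.4051, -0.1479,  0.014 ])]
yaw 76.2242827141928 0.15840852488463564
```

>>> {"name": "arm_command", "arguments": {
  "deltas": [
    {"dp": [0.03, -0.045, 0], "delta_rot": [0, 0, -0.1]},
    {"dp": [0.03, -0.045, 0], "delta_rot": [0, 0, -0.1]},
    {"dp": [0.03, -0.045, 0], "delta_rot": [0, 0, -0.1]},
    {"dp": [0.03, -0.045, 0], "delta_rot": [0, 0, -0.1]},
    {"dp": [0.03, -0.045, 0], "delta_rot": [0, 0, -0.1]}
  ],
  "gripper": 1
}}

```text
time_s: 0.72
eef_pos: [0.2997, 0.4315, 0.2448]
orientation: [0.0, 0.355, 0.935, -0.0]
wrist_force: [0.5, -0.5, 0.7]
opening: 1.002
gripper_force: 0.0
```

>>> {"name": "arm_command", "arguments": {
  "deltas": [
    {"dp": [0.03, -0.045, 0], "delta_rot": [0, 0, -0.1]},
    {"dp": [0.03, -0.045, 0], "delta_rot": [0, 0, -0.1]},
    {"dp": [0.03, -0.045, 0], "delta_rot": [0, 0, -0.1]},
    {"dp": [0.03, -0.045, 0], "delta_rot": [0, 0, -0.1]},
    {"dp": [0.03, -0.045, 0], "delta_rot": [0, 0, -0.1]}
  ]
}}

```text
time_s: 1.35
eef_pos: [0.4496, 0.2067, 0.245]
orientation: [-0.0, 0.575, 0.818, -0.0]
wrist_force: [-0.4, 0.6, 1.1]
opening: 0.998
gripper_force: 0.0
```

>>> {"name": "arm_command", "arguments": {
  "deltas": [
    {"dp": [0, -0.05, 0], "delta_rot": [0, 0, -0.1]},
    {"dp": [0, -0.05, 0], "delta_rot": [0, 0, -0.1]},
    {"dp": [-0.01, -0.05, 0], "delta_rot": [0, 0, -0.1]},
    {"dp": [-0.01, -0.05, 0], "delta_rot": [0, 0, -0.1]},
    {"dp": [-0.01, -0.05, 0], "delta_rot": [0, 0, -0.1]}
  ]
}}

```text
time_s: 1.98
eef_pos: [0.4183, -0.0431, 0.245]
orientation: [-0.0, 0.76, 0.65, -0.0]
wrist_force: [1.1, -0.4, -0.5]
opening: 1.004
gripper_force: 0.0
```

>>> {"name": "arm_command", "arguments": {
  "deltas": [
    {"dp": [-0.012, -0.052, 0], "delta_rot": [0, 0, -0.017]},
    {"dp": [-0.012, -0.052, 0], "delta_rot": [0, 0, -0.017]},
    {"dp": [-0.012, -0.052, 0], "delta_rot": [0, 0, -0.017]},
    {"dp": [-0.012, -0.052, 0], "delta_rot": [0, 0, -0.017]},
    {"dp": [-0.012, -0.0505, 0], "delta_rot": [0, 0, -0.017]}
  ]
}}

```text
time_s: 2.6
eef_pos: [0.3582, -0.3017, 0.245]
orientation: [-0.0, 0.786, 0.618, 0.0]
wrist_force: [0.1, -0.1, 0.4]
opening: 1.002
gripper_force: 0.0
```

>>> {"name": "arm_command", "arguments": {
  "deltas": [
    {"dp": [0, 0, -0.025], "delta_rot": [0, 0, 0]},
    {"dp": [0, 0, -0.025], "delta_rot": [0, 0, 0]},
    {"dp": [0, 0, -0.025], "delta_rot": [0, 0, 0]},
    {"dp": [0, 0, -0.025], "delta_rot": [0, 0, 0]},
    {"dp": [0, 0, 0], "delta_rot": [0, 0, 0]}
  ]
}}

```text
time_s: 3.22
eef_pos: [0.3573, -0.2985, 0.1428]
orientation: [-0.003, 0.786, 0.619, -0.0]
wrist_force: [-0.2, -0.0, 0.7]
opening: 0.997
gripper_force: 0.0
```

```bash
python3 - <<'E'
from h import *
cv2.imwrite("pics/a1.png",np.hstack([cv2.resize(get_image("scene")[150:270,90:290,::-1],None,fx=2,fy=2,interpolation=2),cv2.resize(get_image("top")[220:340,300:500,::-1],None,fx=2,fy=2,interpolation=2)]))
E
```

```text
(no output)
```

View pics/a1.png

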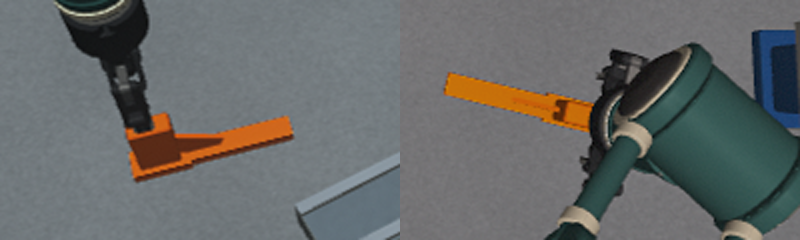

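The gripper straddles the handle, with the closing axis across the stick. The pose is 3 mm off the command, so I'll check the joints.

```bash
python3 - <<'E'
from h import *
o=observe();print(o['joint_positions'].round(3),o['dq'].round(3),o['eef_pos'].round(4),o['orientation'].round(4),o['wrist_force'].round(1))
E
```

```text
[-0.749 -0.043  2.137  0.     1.048 -0.512] [ 0.002 -0.016 -0.024 -0.001 -0.002  0.001] [ 0.3592 -0.3002  0.1455] [-2.000e-04  7.857e-01  6.185e-01 -0.000e+00] [-0.   0.3  0.6]
```

>>> {"name": "arm_command", "arguments": {
  "deltas": [
    {"dp": [0, 0, -0.025], "delta_rot": [0, 0, 0]},
    {"dp": [0, 0, -0.025], "delta_rot": [0, 0, 0]},
    {"dp": [0, 0, -0.025], "delta_rot": [0, 0, 0]},
    {"dp": [0, 0, -0.02], "delta_rot": [0, 0, 0]},
    {"dp": [0, 0, 0], "delta_rot": [0, 0, 0]}
  ]
}}

```text
time_s: 3.95
eef_pos: [0.3589, -0.2999, 0.0502]
orientation: [-0.001, 0.786, 0.619, -0.0]
wrist_force: [0.1, 0.3, 0.2]
opening: 1.002
gripper_force: 0.0
```

>>> {"name": "arm_command", "arguments": {
  "deltas": [
    {"dp": [0, 0, 0], "delta_rot": [0, 0, 0]},
    {"dp": [0, 0, 0], "delta_rot": [0, 0, 0]},
    {"dp": [0, 0, 0], "delta_rot": [0, 0, 0]},
    {"dp": [0, 0, 0], "delta_rot": [0, 0, 0]},
    {"dp": [0, 0, 0], "delta_rot": [0, 0, 0]}
  ],
  "gripper": -1,
  "grip_force": 70
}}

```text
time_s: 4.58
eef_pos: [0.3599, -0.3009, 0.0512]
orientation: [0.001, 0.786, 0.619, 0.0]
wrist_force: [-0.4, 1.1, 5.6]
opening: 0.292
gripper_force: 69.6
```

>>> {"name": "arm_command", "arguments": {
  "deltas": [
    {"dp": [0, 0, 0], "delta_rot": [0, 0, 0]},
    {"dp": [0, 0, 0.01], "delta_rot": [0, 0, 0]},
    {"dp": [0, 0, 0.03], "delta_rot": [0, 0, 0]},
    {"dp": [0, 0, 0.04], "delta_rot": [0, 0, 0]},
    {"dp": [0, 0, 0.01], "delta_rot": [0, 0, 0]}
  ]
}}

```text
time_s: 5.2
eef_pos: [0.3603, -0.3013, 0.1429]
orientation: [0.002, 0.786, 0.619, 0.0]
wrist_force: [0.2, -1.2, -2.4]
opening: 0.296
gripper_force: 69.1
```

>>> {"name": "arm_command", "arguments": {
  "deltas": [
    {"dp": [0.03, 0.005, 0.0], "delta_rot": [0, 0, 0.046]},
    {"dp": [0.045, 0.01, 0], "delta_rot": [0, 0, 0.046]},
    {"dp": [0.05, 0.01, 0], "delta_rot": [0, 0, 0.046]},
    {"dp": [0.045, 0.01, 0], "delta_rot": [0, 0, 0.046]},
    {"dp": [0.028, 0.005, 0], "delta_rot": [0, 0, 0.046]}
  ]
}}

```text
time_s: 5.82
eef_pos: [0.5582, -0.259, 0.1385]
orientation: [-0.001, 0.709, 0.706, -0.0]
wrist_force: [-1.0, 0.1, -1.2]
opening: 0.294
gripper_force: 69.1
```

>>> {"name": "arm_command", "arguments": {
  "deltas": [
    {"dp": [0, 0, 0], "delta_rot": [0, 0, 0]},
    {"dp": [0, 0, 0], "delta_rot": [0, 0, 0]},
    {"dp": [0, 0, 0], "delta_rot": [0, 0, 0]}
  ]
}}

```text
time_s: 6.2
eef_pos: [0.5556, -0.2602, 0.1396]
orientation: [-0.001, 0.71, 0.704, -0.0]
wrist_force: [-0.4, 0.6, -1.4]
opening: 0.297
gripper_force: 69.3
```

```bash
python3 - <<'E'
from h import *
np.set_printoptions(precision=4,suppress=True)
o=observe();print(o['eef_pos'].round(4),o['orientation'].round(4),o['wrist_force'].round(1))
t=get_image("top")[:,:,::-1];s=get_image("scene")[:,:,::-1]
cv2.imwrite("pics/b_top.png",t);cv2.imwrite("pics/b_sc.png",s)
cv2.imwrite("pics/b.png",np.hstack([cv2.resize(s[170:320,190:390],None,fx=2,fy=2,interpolation=2),cv2.resize(t[150:300,240:440],None,fx=2,fy=2,interpolation=2)]))
H,S,V=cv2.split(cv2.cvtColor(t,cv2.COLOR_BGR2HSV));m=(H>5)&(H<18)&(S>180)&(V>60);m[:150]=0;m[300:]=0
c,st,l=cen(m);print(c,st)
z=o['eef_pos'][2]-.05+.014
for u in range(st[0]-1,st[0]+40,4):
    r=np.where(l[:,u])[0]
    if len(r): print(u,r.min(),r.max(),ray("top",(u,(r.min()+r.max())/2),z))
E
```

```text
[ 0.5556 -0.2602  0.1396] [-0.0008  0.7099  0.7043 -0.0004] [-0.4  0.6 -1.4]
[333.8675 192.2209] [306 185  60  14 679]
309 187 198 [ 0.5553 -0.1101  0.1036]
313 187 198 [ 0.5553 -0.1193  0.1036]
317 187 198 [ 0.5552 -0.1285  0.1036]
321 187 198 [ 0.5551 -0.1377  0.1036]
325 187 198 [ 0.555  -0.1469  0.1036]
329 187 198 [ 0.555  -0.1562  0.1036]
333 187 198 [ 0.5549 -0.1654  0.1036]
337 187 198 [ 0.5548 -0.1746  0.1036]
341 187 198 [ 0.5548 -0.1838  0.1036]
345 187 198 [ 0.5547 -0.1931  0.1036]
```

View pics/b.png

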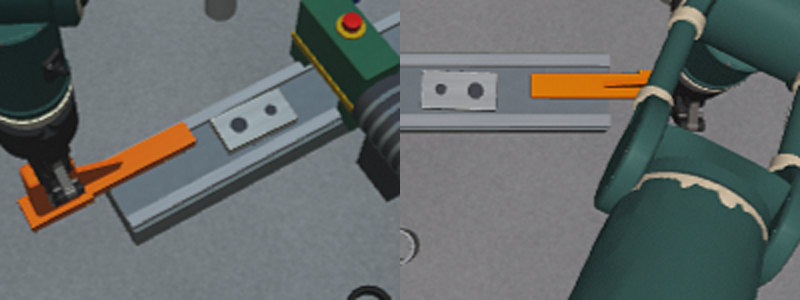

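The stick hangs parallel to the channel, nose at top pixel (305,193), just behind the blank. It sits about 3 mm low in x, so I'll shift it and lower.

>>> {"name": "arm_command", "arguments": {
  "deltas": [
    {"dp": [0.003, 0, -0.01], "delta_rot": [0, 0, 0]},
    {"dp": [0, 0, -0.015], "delta_rot": [0, 0, 0]},
    {"dp": [0, 0, -0.013], "delta_rot": [0, 0, 0]},
    {"dp": [0, 0, -0.008], "delta_rot": [0, 0, 0]},
    {"dp": [0, 0, 0], "delta_rot": [0, 0, 0]}
  ]
}}

```text
time_s: 6.92
eef_pos: [0.5594, -0.2597, 0.0928]
orientation: [-0.001, 0.71, 0.705, -0.0]
wrist_force: [-0.3, 0.1, -1.7]
opening: 0.295
gripper_force: 69.3
```

>>> {"name": "arm_command", "arguments": {
  "deltas": [
    {"dp": [0, 0, -0.001], "delta_rot": [0, 0, 0]},
    {"dp": [0, 0, -0.001], "delta_rot": [0, 0, 0]},
    {"dp": [0, 0, 0], "delta_rot": [0, 0, 0]},
    {"dp": [0, 0, 0], "delta_rot": [0, 0, 0]}
  ]
}}

```text
time_s: 7.42
eef_pos: [0.5603, -0.2603, 0.0926]
orientation: [0.0, 0.71, 0.705, 0.0]
wrist_force: [0.1, -0.1, -0.9]
opening: 0.294
gripper_force: 69.3
```

>>> {"name": "arm_command", "arguments": {
  "deltas": [
    {"dp": [0, 0, -0.001], "delta_rot": [0, 0, 0]},
    {"dp": [0, 0, 0], "delta_rot": [0, 0, 0]}
  ]
}}

```text
time_s: 7.68
eef_pos: [0.5601, -0.2601, 0.0912]
orientation: [-0.0, 0.71, 0.705, 0.0]
wrist_force: [0.4, -0.6, -2.1]
opening: 0.295
gripper_force: 69.3
```

>>> {"name": "arm_command", "arguments": {
  "deltas": [
    {"dp": [0, 0, 0], "delta_rot": [0, 0, 0]},
    {"dp": [0, 0, 0], "delta_rot": [0, 0, 0]}
  ]
}}

```text
time_s: 7.92
eef_pos: [0.5601, -0.2602, 0.0913]
orientation: [-0.0, 0.71, 0.705, -0.0]
wrist_force: [0.2, 0.7, -2.9]
opening: 0.295
gripper_force: 69.3
```

>>> {"name": "arm_command", "arguments": {
  "deltas": [
    {"dp": [0, 0.008, -0.0005], "delta_rot": [0, 0, 0]},
    {"dp": [0, 0.01, 0], "delta_rot": [0, 0, 0]},
    {"dp": [0, 0.01, 0], "delta_rot": [0, 0, 0]},
    {"dp": [0, 0.01, 0], "delta_rot": [0, 0, 0]},
    {"dp": [0, 0.01, 0], "delta_rot": [0, 0, 0]}
  ]
}}

```text
time_s: 8.55
eef_pos: [0.5606, -0.2119, 0.0913]
orientation: [0.001, 0.709, 0.705, 0.0]
wrist_force: [0.2, -3.5, 1.8]
opening: 0.294
gripper_force: 69.7
```

>>> {"name": "arm_command", "arguments": {
  "deltas": [
    {"dp": [0, 0.01, 0], "delta_rot": [0, 0, 0]},
    {"dp": [0, 0.01, 0], "delta_rot": [0, 0, 0]},
    {"dp": [0, 0.01, 0], "delta_rot": [0, 0, 0]},
    {"dp": [0, 0.01, 0], "delta_rot": [0, 0, 0]},
    {"dp": [0, 0, 0], "delta_rot": [0, 0, 0]}
  ]
}}

```text
time_s: 9.18
eef_pos: [0.5605, -0.1709, 0.0912]
orientation: [-0.0, 0.709, 0.705, 0.001]
wrist_force: [-0.1, 0.7, 5.1]
opening: 0.294
gripper_force: 70.1
```

```bash
python3 - <<'E'
from h import *
t=get_image("top")[:,:,::-1];s=get_image("scene")[:,:,::-1]
cv2.imwrite("pics/c.png",np.hstack([cv2.resize(s[150:300,220:420],None,fx=2,fy=2,interpolation=2),cv2.resize(t[130:280,190:390],None,fx=2,fy=2,interpolation=2)]))
E
```

```text
(no output)
```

View pics/c.png

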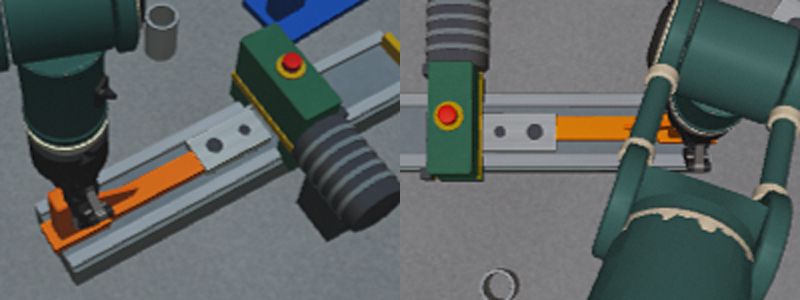

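The blank is square against the nose and half under the guard's near edge. The stick is about 2 mm towards +x, so I'll trim that while pushing on.

>>> {"name": "arm_command", "arguments": {
  "deltas": [
    {"dp": [-0.0005, 0.011, 0], "delta_rot": [0, 0, 0]},
    {"dp": [-0.0005, 0.011, 0], "delta_rot": [0, 0, 0]},
    {"dp": [-0.0005, 0.011, 0], "delta_rot": [0, 0, 0]},
    {"dp": [-0.0005, 0.011, 0], "delta_rot": [0, 0, 0]},
    {"dp": [0, 0.011, 0], "delta_rot": [0, 0, 0]}
  ]
}}

```text
time_s: 9.9
eef_pos: [0.5584, -0.1174, 0.0912]
orientation: [0.001, 0.71, 0.705, -0.0]
wrist_force: [0.4, -5.6, 4.7]
opening: 0.294
gripper_force: 70.1
```

>>> {"name": "arm_command", "arguments": {
  "deltas": [
    {"dp": [0, 0.011, 0], "delta_rot": [0, 0, 0]},
    {"dp": [0, 0.011, 0], "delta_rot": [0, 0, 0]},
    {"dp": [0, 0.011, 0], "delta_rot": [0, 0, 0]},
    {"dp": [0, 0.011, 0], "delta_rot": [0, 0, 0]},
    {"dp": [0, 0.011, 0], "delta_rot": [0, 0, 0]}
  ]
}}

```text
time_s: 10.52
eef_pos: [0.5583, -0.0625, 0.0912]
orientation: [0.001, 0.71, 0.705, -0.0]
wrist_force: [-0.2, -6.1, 5.6]
opening: 0.293
gripper_force: 70.1
```

>>> {"name": "arm_command", "arguments": {
  "deltas": [
    {"dp": [0, 0.011, 0], "delta_rot": [0, 0, 0]},
    {"dp": [0, 0.011, 0], "delta_rot": [0, 0, 0]},
    {"dp": [0, 0.011, 0], "delta_rot": [0, 0, 0]},
    {"dp": [0, 0.011, 0], "delta_rot": [0, 0, 0]},
    {"dp": [0, 0.009, 0], "delta_rot": [0, 0, 0]}
  ]
}}

```text
time_s: 11.15
eef_pos: [0.5584, -0.0094, 0.0912]
orientation: [0.001, 0.71, 0.705, -0.0]
wrist_force: [0.7, -7.1, 4.8]
opening: 0.295
gripper_force: 70.2
```

```bash
python3 - <<'E'
from h import *
t=get_image("top")[:,:,::-1];s=get_image("scene")[:,:,::-1]
cv2.imwrite("pics/d.png",np.hstack([cv2.resize(s[110:260,250:450],None,fx=2,fy=2,interpolation=2),cv2.resize(t[130:280,130:330],None,fx=2,fy=2,interpolation=2)]))
g=cv2.cvtColor(t,cv2.COLOR_BGR2GRAY);print(g[196,140:210].tolist());print(observe()['eef_pos'],ray("top",(204,195),.056))
E
```

```text
[123, 128, 130, 130, 131, 122, 67, 58, 86, 117, 116, 116, 115, 116, 115, 112, 114, 112, 111, 113, 112, 112, 113, 126, 157, 154, 154, 153, 157, 151, 120, 63, 68, 67, 64, 99, 160, 158, 156, 156, 157, 156, 158, 158, 159, 155, 123, 61, 67, 69, 71, 68, 67, 72, 114, 163, 159, 158, 157, 160, 147, 95, 133, 105, 76, 79, 81, 79, 80, 76]
[ 0.55840507 -0.00841111  0.09124256] [0.55820658 0.14110913 0.056     ]
```

View pics/d.png

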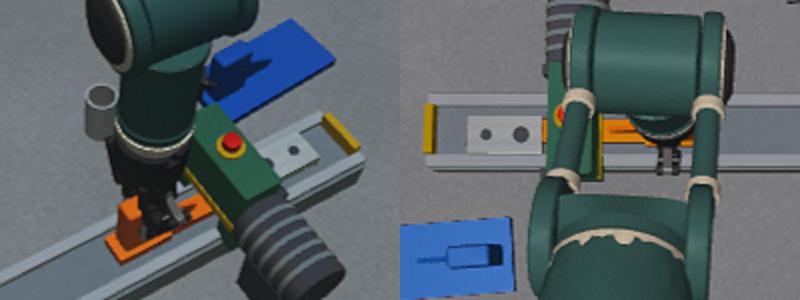

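The blank lies fully on the outfeed: its rear edge at top pixel column 201 gives y≈0.148, and the guard's far face is at 0.1255. Now I'll draw the stick back.

>>> {"name": "arm_command", "arguments": {
  "deltas": [
    {"dp": [0, -0.008, 0.0003], "delta_rot": [0, 0, 0]},
    {"dp": [0, -0.012, 0], "delta_rot": [0, 0, 0]},
    {"dp": [0, -0.014, 0], "delta_rot": [0, 0, 0]},
    {"dp": [0, -0.014, 0], "delta_rot": [0, 0, 0]},
    {"dp": [0, -0.014, 0], "delta_rot": [0, 0, 0]}
  ]
}}

```text
time_s: 11.88
eef_pos: [0.5584, -0.0704, 0.0916]
orientation: [-0.001, 0.71, 0.704, 0.001]
wrist_force: [3.2, 4.4, 0.4]
opening: 0.296
gripper_force: 69.3
```

>>> {"name": "arm_command", "arguments": {
  "deltas": [
    {"dp": [0, -0.014, 0], "delta_rot": [0, 0, 0]},
    {"dp": [0, -0.014, 0], "delta_rot": [0, 0, 0]},
    {"dp": [0, -0.014, 0], "delta_rot": [0, 0, 0]},
    {"dp": [0, -0.011, 0], "delta_rot": [0, 0, 0]},
    {"dp": [0, 0, 0], "delta_rot": [0, 0, 0]}
  ]
}}

```text
time_s: 12.5
eef_pos: [0.5582, -0.1257, 0.0912]
orientation: [0.0, 0.71, 0.704, -0.0]
wrist_force: [0.3, -0.0, 5.5]
opening: 0.292
gripper_force: 70.3
```

>>> {"name": "arm_command", "arguments": {
  "deltas": [
    {"dp": [0, 0, 0.0003], "delta_rot": [0, 0, 0]},
    {"dp": [0, 0, 0], "delta_rot": [0, 0, 0]},
    {"dp": [0, 0, 0], "delta_rot": [0, 0, 0]}
  ]
}}

```text
time_s: 12.88
eef_pos: [0.558, -0.125, 0.0912]
orientation: [0.0, 0.71, 0.705, -0.0]
wrist_force: [1.5, -3.4, 3.4]
opening: 0.295
gripper_force: 69.9
```

>>> {"name": "arm_command", "arguments": {
  "deltas": [
    {"dp": [0, 0, 0], "delta_rot": [0, 0, 0]},
    {"dp": [0, 0, 0], "delta_rot": [0, 0, 0]},
    {"dp": [0, 0, 0], "delta_rot": [0, 0, 0]},
    {"dp": [0, 0, 0], "delta_rot": [0, 0, 0]},
    {"dp": [0, 0, 0], "delta_rot": [0, 0, 0]}
  ],
  "gripper": 0.6
}}

```text
time_s: 13.5
eef_pos: [0.5581, -0.1241, 0.0913]
orientation: [-0.0, 0.71, 0.705, -0.0]
wrist_force: [0.6, 0.2, 0.2]
opening: 0.8
gripper_force: 0.0
```

>>> {"name": "arm_command", "arguments": {
  "deltas": [
    {"dp": [0, 0, 0.01], "delta_rot": [0, 0, 0]},
    {"dp": [0, 0, 0.02], "delta_rot": [0, 0, 0]},
    {"dp": [0, 0, 0.03], "delta_rot": [0, 0, 0]},
    {"dp": [0, 0, 0.04], "delta_rot": [0, 0, 0]},
    {"dp": [0, 0, 0.04], "delta_rot": [0, 0, 0]}
  ]
}}

```text
time_s: 14.12
eef_pos: [0.5584, -0.1243, 0.2345]
orientation: [0.001, 0.71, 0.705, 0.0]
wrist_force: [0.6, 0.1, -0.1]
opening: 0.795
gripper_force: 0.0
```

>>> {"name": "arm_command", "arguments": {
  "deltas": [
    {"dp": [-0.02, -0.04, 0.02], "delta_rot": [0, 0, 0]},
    {"dp": [-0.02, -0.05, 0.01], "delta_rot": [0, 0, 0]},
    {"dp": [-0.02, -0.05, 0], "delta_rot": [0, 0, 0]},
    {"dp": [-0.02, -0.04, 0], "delta_rot": [0, 0, 0]},
    {"dp": [0, 0, 0], "delta_rot": [0, 0, 0]}
  ]
}}

```text
time_s: 14.75
eef_pos: [0.4771, -0.307, 0.2634]
orientation: [0.001, 0.711, 0.703, -0.0]
wrist_force: [-0.1, 1.4, 0.2]
opening: 0.799
gripper_force: 0.0
```

```bash
python3 - <<'E'
from h import *
t=get_image("top")[:,:,::-1];s=get_image("scene")[:,:,::-1]
cv2.imwrite("pics/e.png",np.hstack([cv2.resize(s[130:330,210:450],None,fx=1.6,fy=1.6,interpolation=2),cv2.resize(t[130:330,130:380],None,fx=1.6,fy=1.6,interpolation=2)]))
E
```

```text
(no output)
```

View pics/e.png

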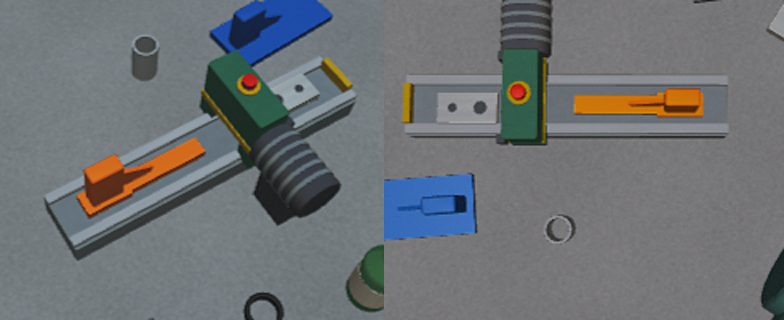

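The stick lies flat in the channel with its nose clear of the guard, at (575,104) in the crop. The blank is fully on the outfeed, at (437–497,107), and the paddle has not moved. Handing in.

```bash
python3 -c "
from station import order
print(order.finish_job())"
```

```text
the job is handed in; nothing more can be done
None
```

The job is handed in at about 15 s: the blank is on the outfeed about 22 mm clear of the guard, the stick lies flat in the infeed channel with its nose clear, the paddle was not moved, and the gripper never touched the blank.

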